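Load the backup cell into the incubator's temperature logger

ROBOT

A 6-joint arm with a two-finger parallel gripper is mounted at the origin on the work surface. World frame = base frame: x ahead of the robot, y to its left, z up, the work surface at z = 0. Lengths are in m, angles in rad, forces in N, time in s.
With the tool pointing down it reaches from about 0.25 to 0.8 m from the base axis. Payload 3.9 kg.
Tool frame: the origin (TCP) lies at the very end of the fingers, on their centre line; the grasp point (between the pads) lies 19 mm behind it; z points along the fingers, y is the line along which they close (so a half turn about z gives the same grasp; the last joint's range is limited). The gripper opens to 85 mm and grips with 20 to 120 N. Pads are 22 mm wide; open, the fingers measure 114 mm over their backs; the gripper's body (76 mm by 85 mm) begins 54 mm behind the grasp point. The pads swing forward as they close: fully open they stand 13 mm farther back than shut.
Start: joints at [-1.108, 0.26, -0.138, 1.173, 0, 1.571], TCP at [0.234, -0.47, 0.231] pointing down, gripper open.
Joint ranges: [-2.78, 2.78], [-0.83, 1.72], [-1.28, 1.37], [-1.9, 2.12], [-1.57, 1.48], [-3.14, 3.14]. Speed limits (rad/s): [2.57, 2.57, 3.14, 3.14, 3.14, 3.14].

INTERFACE

Orientations are given as a rotation vector (axis times angle).
In Python, from plant import env gives the robot as it stands.
- The arm moves only by the tool send_rows, never from a script. Its arguments are lists of equal length, an entry for each row: "translation": the shift along the world's x, y, z scaled (see below), a list of three; "rot": the turn, a rotation vector about the world's x, y, z scaled (see below), a list of three; "fingers": the opening, from 0 (shut) to 1 (fully open). A call has 1 to 10 rows; each row is the pose to reach, as a shift and turn from the pose commanded when the call began, turning the shorter way round; what a row does not reach only later rows make up. The controller multiplies each number of a shift by 0.25 m and each number of a turn by 180 degrees. A row lasts 1/8 s, in which the tool goes at most 62.5 mm and 10.7 degrees, less where a joint would pass 70% of its speed; a pose out of reach is approached as far as the arm can. A call with a number of a shift or a turn outside -1 to 1 is refused whole. A call with a gripper value outside its range is refused whole. The fingers move at their own pace and stop on an object; "grip_force" is the grip in N (left out, the last holds). Time passes only in rows, so rows that repeat a pose let the fingers close. It gives the time, the measured TCP pose, the force, the opening and the grip force at its end, in the units of the state.
- env.get_obs(): the state, without advancing time (a new reading comes with each control period).
- env.get_image(name): name is "scene" or "top" or "wrist"; returns the picture (400x640x3 uint8, red, green, blue); there is no depth.
- env.get_calibration(name): a dict with "intrinsics" (3x3 intrinsics, pixels), "R" (3x3) and "t" (3): a world point X has camera coordinates R X + t; the wrist camera has in their place "T_tool_cam" (4x4, takes a point from camera to tool coordinates, whose origin is the TCP and whose axes are the flange's). Camera axes: x right, y down, z forward; pixel columns grow to the right and rows downward; lengths in m; the calibration is good to about 2 mm. A picture is of the moment at which its call begins: read the wrist's pose just before it. get_calibration takes no time and is no camera call.
- env.finish_job(): hands the job in; it is judged then, once.
Trained networks look in the newest picture that a camera, given by its name, has taken for a name from the list of things; names that differ only in an ending like _2 or _b are one class to them, and where a whole thing is asked for, a point or a joint stands for the part that bears it (a point fixed in the world has none). Each returns a list of dicts, best first, with "p" (0 to 1); they miss things now and then, are a little off and sometimes report something else, mostly with a low value. They report only what shows in the picture. A call takes as long as a camera call.
- env.regions_of(camera, query): "mask" (400x640 bool, what is visible of it).
- env.landmark_of(camera, query): "position" ([x, y, z] in m, in world coordinates, good to about 4 mm: a listed point, or the origin of a listed thing).
The state is a dict: "time": time; "q": joint angles; "joint_vel": joint speeds; "joint_efforts": joint torques, N m; "ee_pos": TCP position; "eef_rot": TCP orientation; "force": force on the tool from outside, world axes, zero at the start; "wrist_torque": the same for the moment, N m; "gripper_width": finger opening in m; "grip_force": force on a finger pad.
Only numpy, scipy, OpenCV 4.12 (cv2) and the standard library are available. Lean on these libraries where they do the work, as an engineer would, in place of code of your own. Each camera call takes 0.05 s, during which the arm holds its last target. There are 200 camera calls.

TASK

Put the thicker of the two spare cells into the empty cell holder on top of the temperature logger: set its flat end against the coil spring, press the spring in and roll the button end down past the retaining lip, so that the cell ends level, down in both saddles and held under the lip by the spring; ease it back against the end wall before you let go. Go by feel and press gently, never harder than 20 N on the holder, and leave the thin cell, the bottle, the dish stack and the beaker where they stand.

Things in the scene. Friction and masses are not known exactly. Their poses are not given: they have to be found in the camera images.
- cell_center (a point): Centre of the cell to load: grey cylinder, 21 mm in diameter, 70 mm long overall, about 70 g. Its x axis runs along it towards the button end (steel button 10 mm wide, 2 mm proud; white band nearby); the other end is flat. It starts lying level in a cradle, axis 28.5 mm above the table, button roughly away from the robot.
- cell_button (a point): Outer face of that cell's button, 35 mm from its centre along its x axis.
- cradle_a: Grey cradle, fixed, in which the cell to load starts; origin under its centre, x along the cell. Two saddles with cheeks, up to 27 mm above the table, hold the cell 21 to 35 mm either side of the centre; the 42 mm between them are open for fingers down to its 6 mm thick base. The thin cell's cradle is the same.
- logger: Temperature logger, white box 190 x 120 x 45 mm, fixed; origin under its centre, z up. A black cell holder stands on its deck along x, on y = 0. Screwed on through slotted holes, the holder sits up to 10 mm to either side of its middle place along x; this is not measured: find it by feel. The marks below are for the middle place.
- seat (a point): Fixed mark on the logger, x along the holder: where the centre of a fully loaded cell lies (holder in its middle place), level, button towards +x. Height 75.5 mm. The button then touches the end wall, 35 mm to +x, and the spring is pressed in 5 mm (6 N).
- spring_mark (a point): Mark 30 mm to -x of the seat, same height: foremost point of the free spring (holder in its middle place). The coil spring ends in a smooth steel ball of 8 mm radius, centred 8 mm behind this point, and moves only along x. It yields at 2 N, adds 0.8 N per mm, and has a hard stop at 15 mm (14 N); its return is damped. The tower behind it is 91 mm high above the table.
- lip_mark (a point): Mark at the top of the lip's free edge (middle place), 27 mm to +x of the seat; top 15 mm and underside 12 mm above the seat. The lip is 8 mm long from edge to end wall, 20 mm wide. The cell passes it only with the spring pressed in over 12 mm (11.6 N), coming down from a tilt of 25 degrees or more, button end up. Keep below 20 N between cell and holder.
- saddle_mark (a point): Mark on the level of the saddle floors, right below the seat, 65 mm high. Saddles lie 27 to 50 mm to -x and 24 to 40 mm to +x of it, with cheeks 25 mm apart in y, 13 mm high, and flares above them to 21 mm. Between the saddles the holder is open for fingers, down to 14 mm below this mark.
- thin_cell_center (a point): Centre of the thin cell, to be left alone: 14.5 mm in diameter, 65 mm long, same colours, lying in a cradle like the other's; which place is which varies.
- dishes_center (a point): Centre of a clear round stack of dishes, 90 mm in diameter, 45 mm high. Leave alone.
- bottle: Amber jar with a black cap, 52 mm in diameter, 100 mm high, origin under its centre. Leave alone.
- beaker: Glass beaker, 70 mm in diameter, 85 mm high, origin under its centre. Leave alone.

How it is judged:
On the way:
1. the cell is lifted out of its cradle (height (world z) of cell_center above 0.06 m), for 0.2 s.
At the end, for the whole second after the job is handed in: The thick cell lies in the holder with its centre at its seated height within 2 mm (so down under the lip), within 3.5 mm of the holder's centre line, within 13 mm along it of the stated middle position, parallel to it within 4.5 degrees, button towards the lip, released and at rest (z of cell_center in the frame of logger between 0.0735 and 0.0775 m and y of cell_center in the frame of logger between -0.0035 and 0.0035 m and x of cell_center in the frame of logger between 0.005 and 0.031 m and x of cell_button in the frame of logger above 0.03 m and angle between the x axis of cell_center and the x axis of logger, either way round below 0.08 rad and contact force between the fingers and logger below 0.5 N and linear speed of cell below 0.01 m/s); the robot touches nothing.
It fails at once if more than 26 N between the cell and the logger with its holder (contact force between cell and logger above 26 N).
It fails at once if the gripper presses on the logger or its holder with more than 26 N (contact force between the fingers and logger above 26 N).
It fails at once if the thin cell is disturbed by more than 15 mm (distance of thin_cell_center from where it was at the start of the episode above 0.015 m).
It fails at once if the dish stack, the bottle or the beaker is moved by more than 20 mm (distance of any of dishes_center, bottle, beaker from where it was at the start of the episode above 0.02 m).
It also fails if it takes over 72 s, if anything falls off the work surface, if the arm or the gripper's body presses on something with over 40 N, if the wrist force passes 120 N, or if a joint passes its speed limit or range.

## Working session

There is one attempt and no reset: what is moved stays moved. The work goes in short steps, Python scripts to look and compute and a tool call to move; the robot and the scene stay as the last step left them, time stands still between calls to the robot, and variables do not carry over. Pictures are saved under pics/ and viewed, at most 10 in all, crops included, and the job is handed in when it is done.

Besides the shell and the picture viewer there is one more tool, called after "Call:" as name(argument=value, ...) on one line, values as JSON. send_rows: Moves the arm, as the interface text tells. Shifts and turns lie within -1 to 1; 1 stands for 0.25 m of shift or 180 degrees of turn. Its arguments: {"type":"object","properties":{"translation":{"type":"array"},"rot":{"type":"array"},"fingers":{"type":"array"},"grip_force":{"type":"number"}},"required":["translation","rot","fingers"]}

```bash
mkdir -p pics; ls
cat > h.py <<'E'
import numpy as np, cv2
from plant import env
from scipy.spatial.transform import Rotation as R
def cam(n):
    c=env.get_calibration(n); K=np.array(c["intrinsics"])
    if "R" in c: return K,np.array(c["R"]),np.array(c["t"])
    o=env.get_obs(); T=np.array(c["T_tool_cam"]); W=np.eye(4); W[:3,:3]=R.from_rotvec(o["eef_rot"]).as_matrix(); W[:3,3]=o["ee_pos"]
    M=np.linalg.inv(W@T); return K,M[:3,:3],M[:3,3]
def ray(C,u,v,z):
    K,Rm,t=C; d=Rm.T@np.linalg.solve(K,[u,v,1]); c=-Rm.T@t; return c+d*(z-c[2])/d[2]
def proj(C,X):
    K,Rm,t=C; p=K@(Rm@np.array(X)+t); return p[:2]/p[2]
E
python3 - <<'E'
from h import *
np.set_printoptions(precision=4,suppress=True)
print(env.get_obs())
for n in ["top","scene"]:
    im=env.get_image(n); cv2.imwrite(f"pics/{n}0.png",im[:,:,::-1])
    for q in ["cell_center","cell_button","thin_cell_center","cradle_a","logger","seat","spring_mark","lip_mark","saddle_mark","dishes_center","bottle","beaker"]:
        r=env.landmark_of(n,q); print(n,q,[(np.round(d["position"],4),round(d["p"],2)) for d in r[:3]])
E
```

```text
pics
{'time': 0.0, 'q': array([-1.108 ,  0.2607, -0.1394,  1.1727,  0.    ,  1.5708]), 'joint_vel': array([-0.0001, -0.0008,  0.0013, -0.0005,  0.0012, -0.0005]), 'joint_efforts': array([  0.0027, -40.5681,  25.3921,   0.0188,   0.    ,   0.    ]), 'ee_pos': array([ 0.2341, -0.4691,  0.2304]), 'eef_rot': array([-3.056 , -0.72  ,  0.0007]), 'force': array([-0.5354,  0.1471,  0.2702]), 'wrist_torque': array([ 0.009 ,  0.0057, -0.0444]), 'grip_force': 0.0, 'gripper_width': 0.08556792422571874}
top cell_center []
top cell_button [(array([ 0.5295, -0.2882,  0.026 ]), 0.71)]
top thin_cell_center [(array([ 0.5109, -0.1442,  0.0244]), 0.49)]
top cradle_a [(array([ 0.5021, -0.3038,  0.0005]), 0.58), (array([ 0.5304, -0.2872,  0.0255]), 0.34)]
top logger [(array([0.5844, 0.1716, 0.0014]), 0.63), (array([0.5764, 0.1733, 0.0733]), 0.33)]
top seat [(array([0.6053, 0.1708, 0.0743]), 0.63)]
top spring_mark [(array([0.5776, 0.1729, 0.0761]), 0.63)]
top lip_mark [(array([0.6261, 0.1617, 0.091 ]), 0.56)]
top saddle_mark [(array([0.6066, 0.1707, 0.0658]), 0.86), (array([ 0.5012, -0.3024,  0.0043]), 0.2
[... 410 characters left out ...]
)]
scene cradle_a [(array([ 0.4976, -0.3002, -0.0008]), 0.86)]
scene logger [(array([0.587 , 0.1724, 0.0014]), 0.88)]
scene seat [(array([0.6085, 0.164 , 0.0746]), 0.85), (array([ 0.4978, -0.2989,  0.0006]), 0.53), (array([ 0.5911,  0.1698, -0.001 ]), 0.4)]
scene spring_mark [(array([0.5767, 0.1761, 0.075 ]), 0.61)]
scene lip_mark [(array([0.6316, 0.162 , 0.0904]), 0.87)]
scene saddle_mark [(array([0.6001, 0.1747, 0.0621]), 0.86)]
scene dishes_center [(array([ 0.7169, -0.0957,  0.0227]), 0.75), (array([0.5912, 0.1716, 0.0007]), 0.18)]
scene bottle [(array([ 0.6807, -0.2433,  0.0043]), 0.87), (array([ 0.516 , -0.1414,  0.0246]), 0.21)]
scene beaker [(array([ 0.3898,  0.319 , -0.0004]), 0.88)]
```

View pics/top0.png

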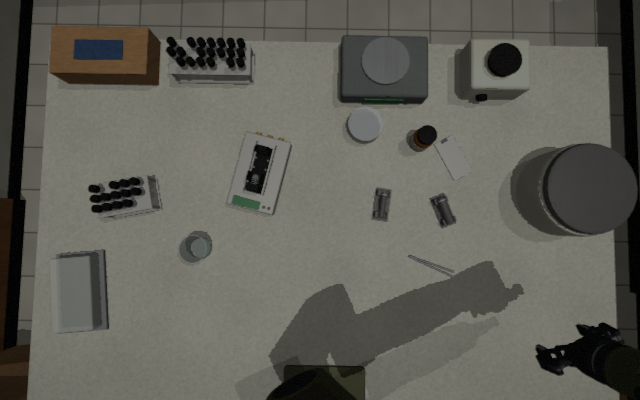

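View pics/scene0.png

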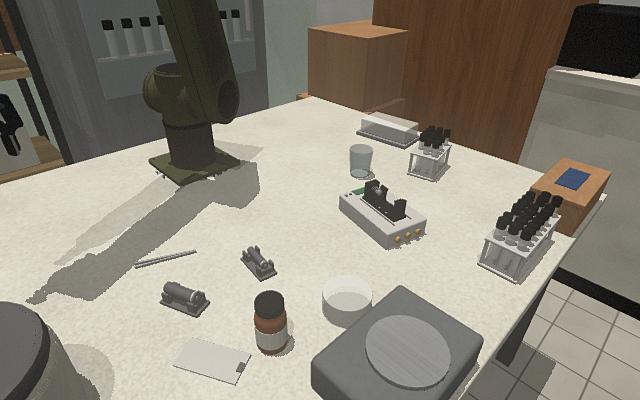

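The top view has image-up as +x and left as +y. The thick cell is in the right cradle at about (443,210), the thin one at (381,204). The logger is at (260,172), with its holder on top and its axis turned about -15°. I'll go above the thick cell.

Call:
send_rows(translation=[[0.96,0.64,0],[0.96,0.64,0],[0.96,0.64,0],[0.96,0.64,0],[0.96,0.64,0],[0.96,0.64,0],[0.96,0.64,0],[0.96,0.64,0]], rot=[[0,0,0],[0,0,0],[0,0,0],[0,0,0],[0,0,0],[0,0,0],[0,0,0],[0,0,0]], fingers=[1,1,1,1,1,1,1,1])

```text
time: 2.3
ee_pos: [0.4734, -0.3104, 0.2314]
eef_rot: [-3.058, -0.718, 0.001]
force: [-0.3, 0.6, -0.4]
gripper_width: 0.0851
grip_force: 0.0
```

Run:
```python
from h import *
np.set_printoptions(precision=4,suppress=True)
o=env.get_obs(); print(o["time"],o["ee_pos"],o["eef_rot"],o["q"],o["force"])
im=env.get_image("wrist"); cv2.imwrite("pics/w1.png",im[:,:,::-1]); C=cam("wrist")
print(env.get_calibration("wrist")["T_tool_cam"])
for q in ["cell_center","cell_button","cradle_a"]:
    print(q,[(d["position"],d["p"]) for d in env.landmark_of("wrist",q)[:2]])
r=env.regions_of("wrist","cell_center")
if r:
    m=r[0]["mask"]; v,u=np.nonzero(m); P=np.array([ray(C,a,b,.0335)[:2] for a,b in zip(u[::7],v[::7])])
    print(r[0]["p"],m.sum(),cv2.minAreaRect(P.astype(np.float32)*1000))
for q in ["logger"]:
    env.get_image("top")
    r=env.regions_of("top",q); m=r[0]["mask"]; v,u=np.nonzero(m); Ct=cam("top")
    P=np.array([ray(Ct,a,b,.045)[:2] for a,b in zip(u,v)]); print(r[0]["p"],cv2.minAreaRect(P.astype(np.float32)*1000))
```

```text
2.3 [ 0.4734 -0.3104  0.2314] [-3.0584 -0.718   0.0006] [-0.5803  0.331  -0.0361  1.204  -0.0002  2.1001] [-0.3146  0.5879 -0.3944]
[[ 0.0001 -0.9529 -0.3033  0.0764]
 [ 1.      0.      0.0002 -0.0007]
 [-0.0002 -0.3033  0.9529 -0.1423]
 [ 0.      0.      0.      1.    ]]
cell_center [([0.5, -0.3023, 0.0278], 0.85), ([0.5006, -0.3052, 0.0024], 0.64)]
cell_button [([0.5363, -0.2873, 0.0258], 0.79)]
cradle_a [([0.5033, -0.3058, -0.0005], 0.67)]
0.61 1062 ((498.7331237792969, -301.45843505859375), (71.14749145507812, 21.476408004760742), 21.762548446655273)
0.84 ((586.7686157226562, 170.53128051757812), (123.74481201171875, 195.5420684814453), 76.27114868164062)
```

View pics/w1.png

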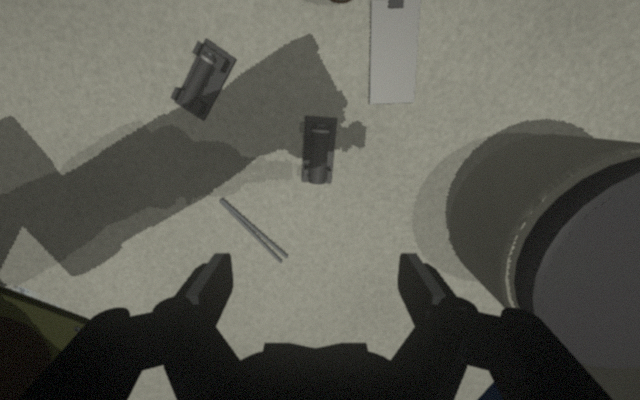

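The close-up shows the thick cell at (319,150) with its white band up at (319,132), so the button points along tool +x. Joint 6 would run out of range at the logger in this posture, so I grasp with the hand turned half round.

Call:
send_rows(translation=[[0.108,0.037,-0.52],[0.108,0.037,-0.52],[0.108,0.037,-0.52],[0.108,0.037,-0.52],[0.108,0.037,-0.52],[0.108,0.037,-0.52],[0.108,0.037,-0.52],[0.108,0.037,-0.52],[0.108,0.037,-0.52]], rot=[[0,0,0.5],[0,0,0.5],[0,0,0.5],[0,0,0.5],[0,0,0.5],[0,0,0.5],[0,0,0.5],[0,0,0.5],[0,0,0.5]], fingers=[0.8,0.8,0.8,0.8,0.8,0.8,0.8,0.8,0.8])

```text
time: 3.78
ee_pos: [0.5014, -0.3007, 0.1013]
eef_rot: [1.649, 2.674, 0.0]
force: [-0.0, 0.3, -0.1]
gripper_width: 0.0686
grip_force: 0.0
```

Call:
send_rows(translation=[[0,0,0],[0,0,0],[0,0,0],[0,0,0],[0,0,0],[0,0,0],[0,0,0],[0,0,0],[0,0,0],[0,0,0]], rot=[[0,0,0.474],[0,0,0.474],[0,0,0.474],[0,0,0.474],[0,0,0.474],[0,0,0.474],[0,0,0.474],[0,0,0.474],[0,0,0.474],[0,0,0.474]], fingers=[0.8,0.8,0.8,0.8,0.8,0.8,0.8,0.8,0.8,0.8])

```text
time: 5.03
ee_pos: [0.5014, -0.3006, 0.1013]
eef_rot: [-0.591, 3.085, -0.0]
force: [0.2, 0.1, -0.4]
gripper_width: 0.0684
grip_force: 0.0
```

Run:
```python
from h import *
np.set_printoptions(precision=4,suppress=True)
o=env.get_obs(); print(o["time"],o["ee_pos"],o["eef_rot"],o["q"],o["force"])
X=R.from_rotvec(o["eef_rot"]).as_matrix(); print(np.degrees(np.arctan2(X[1,0],X[0,0])))
im=env.get_image("wrist"); cv2.imwrite("pics/w2.png",im[:,:,::-1]); C=cam("wrist")
for q in ["cell_center","cell_button"]:
    print(q,[(d["position"],d["p"]) for d in env.landmark_of("wrist",q)[:2]])
```

```text
5.025 [ 0.5014 -0.3006  0.1013] [-0.5911  3.0854 -0.    ] [-0.5401  0.4416 -0.2174  0.9117  0.     -0.9186] [ 0.151   0.0622 -0.3981]
-158.31054449445753
cell_center [([0.4974, -0.3025, 0.0254], 0.98)]
cell_button [([0.5341, -0.286, 0.029], 0.63), ([0.5012, -0.3034, -0.0004], 0.32)]
```

View pics/w2.png

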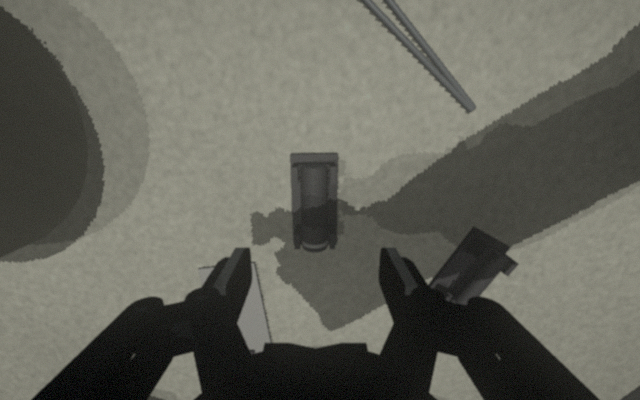

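The cell is centred between the fingers (column about 314 for both). I descend and grasp.

Call:
send_rows(translation=[[0,0,-0.15],[0,0,-0.28],[0,0,-0.34],[0,0,-0.363],[0,0,-0.363],[0,0,-0.363],[0,0,-0.363],[0,0,-0.363],[0,0,-0.363],[0,0,-0.363]], rot=[[0,0,0],[0,0,0],[0,0,0],[0,0,0],[0,0,0],[0,0,0],[0,0,0],[0,0,0],[0,0,0],[0,0,0]], fingers=[0.8,0.8,0.8,0.8,0.8,0,0,0,0,0], grip_force=60)

```text
time: 6.42
ee_pos: [0.5019, -0.3008, 0.0114]
eef_rot: [-0.595, 3.084, -0.002]
force: [-1.3, 0.7, 5.6]
gripper_width: 0.019
grip_force: 58.5
```

Call:
send_rows(translation=[[0,0,0.1],[0,0,0.3],[0,0,0.6],[0,0.2,0.8],[0.1,0.4,0.8],[0.2,0.6,0.8],[0.2,0.8,0.8],[0.2,0.9,0.8],[0.2,0.9,0.8]], rot=[[0,0,0],[0,0,0],[0,0,0],[0,0,0],[0,0,-0.05],[0,0,-0.1],[0,0,-0.15],[0,0,-0.197],[0,0,-0.197]], fingers=[0,0,0,0,0,0,0,0,0])

```text
time: 7.55
ee_pos: [0.551, -0.0737, 0.2101]
eef_rot: [-0.366, -3.119, -0.0]
force: [-0.0, 0.3, -1.1]
gripper_width: 0.0193
grip_force: 58.8
```

Call:
send_rows(translation=[[0.03,0.2,0],[0.1,0.4,0],[0.16,0.6,0],[0.2,0.8,0],[0.2,0.97,0],[0.2,0.97,0],[0.2,0.97,0]], rot=[[0,0,0],[0,0,0],[0,0,0],[0,0,0],[0,0,0],[0,0,0],[0,0,0]], fingers=[0,0,0,0,0,0,0])

```text
time: 8.43
ee_pos: [0.6014, 0.1657, 0.2101]
eef_rot: [-0.372, -3.119, 0.002]
force: [0.0, -0.2, -0.6]
gripper_width: 0.0191
grip_force: 58.9
```

Run:
```python
from h import *
np.set_printoptions(precision=4,suppress=True)
o=env.get_obs(); print(o["time"],o["ee_pos"],o["eef_rot"],o["q"],o["force"],o["gripper_width"])
X=R.from_rotvec(o["eef_rot"]).as_matrix(); print(np.degrees(np.arctan2(X[1,0],X[0,0])))
C=cam("wrist");im=env.get_image("wrist"); cv2.imwrite("pics/w3.png",im[:,:,::-1])
for q in ["cell_center","cell_button","logger","seat","spring_mark","lip_mark","saddle_mark"]:
    print(q,[(d["position"],round(d["p"],2)) for d in env.landmark_of("wrist",q)[:2]])
r=env.regions_of("wrist","logger"); m=r[0]["mask"]; v,u=np.nonzero(m)
P=np.array([ray(C,a,b,.045)[:2] for a,b in zip(u[::5],v[::5])]); print(r[0]["p"],cv2.minAreaRect(P.astype(np.float32)*1000))
```

```text
8.425 [0.6014 0.1657 0.2101] [-0.3725 -3.1189  0.0019] [ 0.2694  0.4406  0.0791  1.2103 -0.0009  0.5071] [ 0.0072 -0.2173 -0.6238] 0.01909463605069341
166.3790410311032
cell_center [([0.6001, 0.168, 0.2257], 0.65)]
cell_button [([0.6371, 0.1591, 0.2257], 0.68)]
logger [([0.5858, 0.1709, 0.0006], 0.84)]
seat [([0.6045, 0.1686, 0.0753], 0.62), ([0.6026, 0.1695, 0.0637], 0.56)]
spring_mark [([0.5759, 0.171, 0.0738], 0.62)]
lip_mark [([0.6053, 0.1671, 0.0644], 0.67)]
saddle_mark [([0.6029, 0.1694, 0.0637], 0.85), ([0.5766, 0.1724, 0.0727], 0.61)]
0.72 ((583.64111328125, 172.9120635986328), (118.96720123291016, 187.75477600097656), 76.43299865722656)
```

View pics/w3.png

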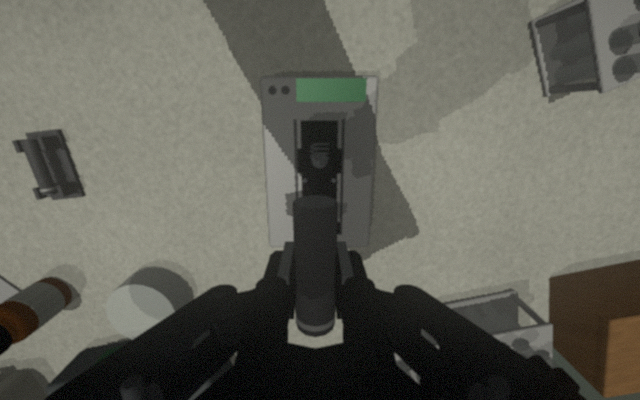

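The cell is held straight, with its white band (row 330) away from the spring. The holder axis is at column 320 (spring at row 155, logger edges symmetric about 320) and the cell axis is at column 315. I'll work out the lateral offset.

Run:
```python
from h import *
np.set_printoptions(precision=4,suppress=True)
C=cam("wrist"); print(C[0])
a=np.radians(-13.6); x=np.array([np.cos(a),np.sin(a)]); n=np.array([-x[1],x[0]])
o=env.get_obs(); g=cv2.cvtColor(cv2.imread("pics/w3.png"),cv2.COLOR_BGR2GRAY)
f=lambda u,v,z:(ray(C,u,v,z)[:2]@x*1000,ray(C,u,v,z)[:2]@n*1000)
print("tcp",o["ee_pos"][:2]@x*1000,o["ee_pos"][:2]@n*1000)
print("cell",f(315,203,.2291),f(315,325,.2291))
print("spring",f(320,150,.0755),f(320,160,.0755))
for v in (90,230): print("deck",[f(u,v,.045) for u in ((262,379) if v==90 else (270,371))])
for v in (85,130,150,170,190,205,225,260,300): 
  print(v,g[v,255:385:2])
```

```text
[[285.9041   0.     314.9389]
 [  0.     285.9041 200.916 ]
 [  0.       0.       1.    ]]
tcp 545.4335706160192 303.2446622863638
cell (np.float64(507.0136172154044), np.float64(303.0646217836504)) (np.float64(574.6435255499738), np.float64(303.00505142451095))
spring (np.float64(503.3165215594957), np.float64(307.8541584377651)) (np.float64(512.9877768555841), np.float64(307.89682800955313))
deck [(np.float64(447.33757540921414), np.float64(249.7497299856351)), (np.float64(447.4519127060397), np.float64(367.4660301616417))]
deck [(np.float64(600.072826387062), np.float64(250.3892579606974)), (np.float64(600.1632957089678), np.float64(368.335761768081))]
85 [ 86  87  80  80  90  87  86  90  72  75  85  85  89  84  83  72  81  89
  83  91  86 102 105 103 108 104 106 106 103 101 104 101 101 103  96  99
 100  99  97  99  96  94  97  92  91  92  96  91  89  92  91  89  88  89
  86  91 133 144 142 141 137 111 126 125 126]
130 [139 140 138 133 122 144 146  92  85  89  86  93  82  88  91  89  94  88
  88  75  52  75  84  49  22  27  28  33  26  30  34  26  16  27  31  33
  35  29  25  27  
[... 1217 characters left out ...]
 140 141 139 138 138 140 140 138 137
 137  84  44  41  45  44  42  41  39  45  41  44  36  42  40  43  37  41
  36  44  36  37  32  29  32  54  83  82  80  82  79  83  80  81  82  77
  83  80  81  73  79  85  83  86  85  86  87]
260 [142 142 148 145 144 139 140  63  33  37  36  37  42  40  51  52  55  52
  38  26  36  44  37  38  39  37  37  35  38  37  36  32  39  38  33  38
  38  36  34  32  23  30  33  49  43  45  44  43  25  19  30  31  30  43
 106 126 140 141 139 141 142 147 143 142 143]
300 [28 31 28 19 28 27 26 29 26 26 29 24 27 22 21 28 27 24 19 17 31 34 37 43
 39 42 42 43 43 47 45 45 43 44 34 32 37 37 40 25 29 16 21 23 17 23  8 23
 29 22 21 16 28 17 28 23 16 27 23 24 22 29 27 24 25]
```

Run:
```python
import cv2
im=cv2.imread("pics/w3.png")[60:260,240:400]
im=cv2.convertScaleAbs(cv2.resize(im,None,fx=3.8,fy=3,interpolation=cv2.INTER_CUBIC),alpha=2)
cv2.imwrite("pics/w3c.png",im)
```

```text
(no output)
```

View pics/w3c.png

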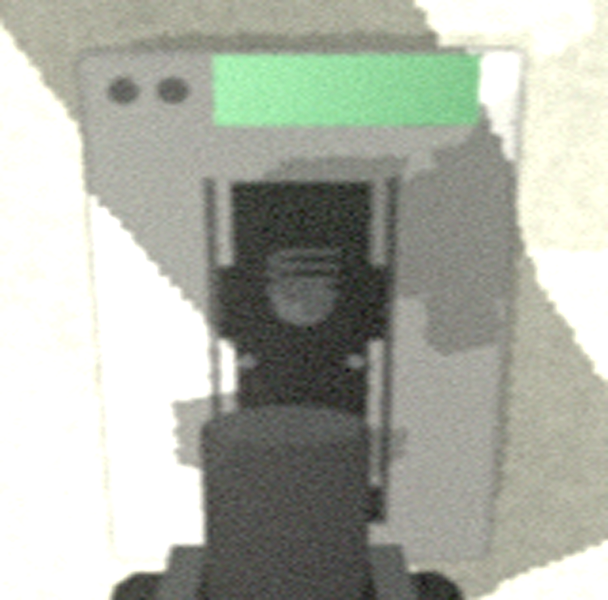

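Same camera: the holder axis lies about 4–5 mm to +n of the cell axis. The ball sits about where expected for the middle place. Next I tilt the button end up by 28° and move closer, with a 4 mm lateral shift.

Call:
send_rows(translation=[[0.05,-0.01,-0.05],[0.1,-0.02,-0.1],[0.163,-0.023,-0.2],[0.163,-0.023,-0.3],[0.163,-0.023,-0.36],[0.163,-0.023,-0.36],[0.163,-0.023,-0.36]], rot=[[-0.0122,-0.05,0],[-0.0244,-0.1,0],[-0.0366,-0.1512,0],[-0.0366,-0.1512,0],[-0.0366,-0.1512,0],[-0.0366,-0.1512,0],[-0.0366,-0.1512,0]], fingers=[0,0,0,0,0,0,0])

```text
time: 9.75
ee_pos: [0.6429, 0.1614, 0.1215]
eef_rot: [0.315, 2.635, -0.077]
force: [-0.1, 0.3, 0.1]
gripper_width: 0.0192
grip_force: 58.9
```

```bash
cat >> h.py <<'E'
A=np.radians(-13.6); ax=np.array([np.cos(A),np.sin(A)]); nn=np.array([-ax[1],ax[0]])
def st():
    o=env.get_obs(); X=R.from_rotvec(o["eef_rot"]).as_matrix()
    a=-X[:,0]; c=o["ee_pos"]-.0171*X[:,2]+.0034*X[:,0]
    F=o["force"]; e=o["ee_pos"]
    print("t%.2f tcp x%.1f n%.1f z%.1f | cell x%.1f n%.1f z%.1f tilt%.1f yaw%.1f | F x%.1f n%.1f z%.1f w%.1f g%.0f"%(o["time"],e[:2]@ax*1e3,e[:2]@nn*1e3,e[2]*1e3,c[:2]@ax*1e3-547.5,c[:2]@nn*1e3,c[2]*1e3-75.5,np.degrees(np.arcsin(a[2])),np.degrees(np.arctan2(a[1],a[0])),F[:2]@ax,F[:2]@nn,F[2],o["gripper_width"]*1e3,o["grip_force"]),"T",np.round(o["wrist_torque"],2))
E
python3 - <<'E'
from h import *
st()
im=env.get_image("wrist")
im=cv2.convertScaleAbs(im[0:400,200:440],alpha=2)
im=cv2.resize(im,None,fx=1.5,fy=1.5,interpolation=cv2.INTER_CUBIC)
cv2.imwrite("pics/w4.png",im[:,:,::-1])
E
```

```text
t9.75 tcp x586.9 n308.1 z121.5 | cell x28.4 n308.1 z59.5 tilt28.1 yaw-13.7 | F x-0.2 n0.3 z0.1 w19.2 g59 T [ 0.13  0.45 -0.03]
```

View pics/w4.png

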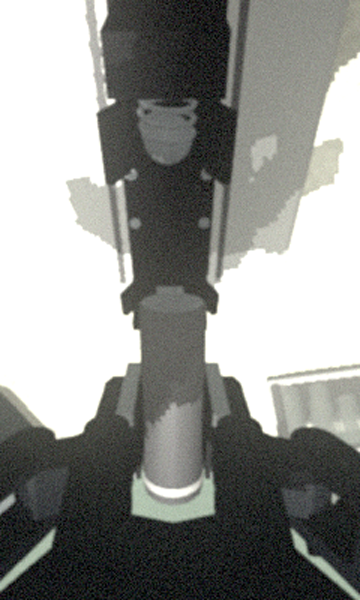

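The ball tip is at crop (167,160), i.e. pixel (311,107). Cell axis is at column 315; holder screw pairs centre at crop columns 168 (row 175) and 169.5 (row 222), the lip end at about 170 (row 290).

Run:
```python
from h import *
C=cam("wrist")
def f(px,py,z):
    p=ray(C,200+px/1.5,py/1.5,z/1e3); return np.round([p[:2]@ax*1e3-547.5,p[:2]@nn*1e3],1)
print("ball tip",f(167,163,75.5),f(166.5,160,75.5), "ball side L/R", f(138,130,75.5),f(196,130,75.5))
print("screws",f(168,175,62),f(169.5,222,62),"lip?",f(170,285,88),f(170,312,90.5),"flat",f(173,300,75.5+59.5))
print("tower front top corners",f(98,112,91),f(237,112,91),f(106,97,91),f(230,97,91),"lip corners",f(122,292,88),f(218,292,88),f(122,312,88))
st()
```

```text
ball tip [-25.6 306.3] [-26.7 306.1] ball side L/R [-37.  297.1] [-37.  315.7]
screws [-13.5 306.4] [  8.1 306.9] lip? [ 19.7 307.1] [ 32.6 307.1] flat [-19.8 308.2]
tower front top corners [-48.9 287.6] [-48.9 325.9] [-52.9 290.3] [-52.9 323.6] lip corners [ 23.5 287.9] [ 23.6 326.4] [ 35.3 286.9]
t9.80 tcp x587.2 n308.3 z121.9 | cell x28.7 n308.3 z59.9 tilt28.1 yaw-13.7 | F x-0.4 n1.0 z-0.4 w19.0 g59 T [0.1  0.44 0.04]
```

Call:
send_rows(translation=[[-0.02,0.003,-0.04],[-0.04,0.006,-0.09],[-0.055,0.008,-0.12],[-0.0625,0.009,-0.143],[-0.0625,0.009,-0.143],[-0.0625,0.009,-0.143]], rot=[[0,0,0],[0,0,0.002],[0,0,0.002],[0,0,0.002],[0,0,0.002],[0,0,0.002]], fingers=[0,0,0,0,0,0])

```text
time: 10.55
ee_pos: [0.627, 0.1637, 0.0853]
eef_rot: [0.307, 2.636, -0.076]
force: [-0.5, -0.6, -0.8]
gripper_width: 0.0193
grip_force: 58.9
```

Run:
```python
from h import *
st()
im=env.get_image("wrist")
im=cv2.convertScaleAbs(im[0:400,200:440],alpha=2)
im=cv2.resize(im,None,fx=1.5,fy=1.5,interpolation=cv2.INTER_CUBIC)
cv2.imwrite("pics/w5.png",im[:,:,::-1])
```

```text
t10.55 tcp x571.0 n306.5 z85.3 | cell x12.4 n306.5 z23.2 tilt28.0 yaw-13.3 | F x-0.3 n-0.6 z-0.8 w19.3 g59 T [0.11 0.5  0.01]
```

View pics/w5.png

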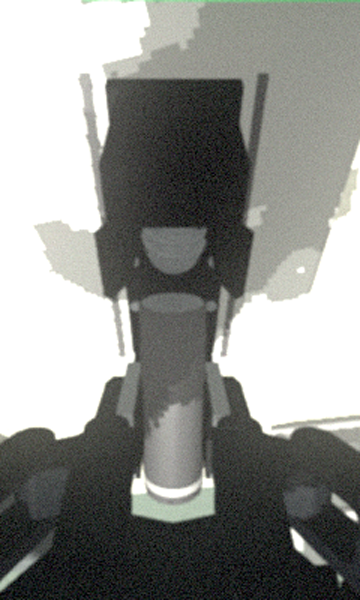

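The cell is aligned with the ball (crop columns 173 and 174), with a gap of about 10 mm. I advance along the cell axis.

Call:
send_rows(translation=[[-0.007,0.0017,-0.0038],[-0.014,0.0034,-0.0076],[-0.021,0.005,-0.0113],[-0.0275,0.0066,-0.015],[-0.0275,0.0066,-0.015]], rot=[[0,0,0],[0,0,0],[0,0,0],[0,0,0],[0,0,0]], fingers=[0,0,0,0,0])

```text
time: 11.22
ee_pos: [0.6193, 0.1651, 0.0809]
eef_rot: [0.306, 2.638, -0.077]
force: [-0.0, -0.0, -1.0]
gripper_width: 0.0194
grip_force: 58.9
```

```bash
python3 -c "
from h import *
st()"
```

```text
t11.22 tcp x563.1 n306.1 z80.9 | cell x4.6 n306.1 z18.9 tilt28.0 yaw-13.2 | F x-0.0 n-0.1 z-1.0 w19.4 g59 T [0.05 0.46 0.01]
```

Call:
send_rows(translation=[[-0.008,0.002,0],[-0.016,0.004,0],[-0.016,0.004,0]], rot=[[0,0,0],[0,0,0],[0,0,0]], fingers=[0,0,0])

```text
time: 11.6
ee_pos: [0.6167, 0.1662, 0.082]
eef_rot: [0.307, 2.635, -0.076]
force: [3.1, -0.2, 0.1]
gripper_width: 0.019
grip_force: 58.9
```

```bash
python3 -c "
from h import *
st()"
```

```text
t11.60 tcp x560.3 n306.6 z82.0 | cell x1.8 n306.5 z20.0 tilt28.1 yaw-13.3 | F x3.1 n0.5 z0.1 w19.0 g59 T [-0.08 -0.14 -0.08]
```

Call:
send_rows(translation=[[-0.008,0.0019,0],[-0.016,0.0038,0],[-0.024,0.0057,0],[-0.031,0.0075,0],[-0.031,0.0075,0]], rot=[[0,0,0],[0,0,0],[0,0,0],[0,0,0],[0,0,0]], fingers=[0,0,0,0,0])

```text
time: 12.22
ee_pos: [0.6106, 0.168, 0.0831]
eef_rot: [0.308, 2.631, -0.076]
force: [7.4, -2.4, 1.2]
gripper_width: 0.019
grip_force: 58.8
```

```bash
python3 -c "
from h import *
st()"
```

```text
t12.22 tcp x554.0 n306.9 z83.1 | cell x-4.6 n306.8 z21.1 tilt28.3 yaw-13.4 | F x7.8 n-0.6 z1.2 w19.0 g59 T [-0.33 -1.02 -0.04]
```

Call:
send_rows(translation=[[-0.008,0.0019,-0.003],[-0.016,0.0038,-0.006],[-0.021,0.005,-0.008],[-0.021,0.005,-0.008]], rot=[[0,0,0],[0,0,0],[0,0,0],[0,0,0]], fingers=[0,0,0,0])

```text
time: 12.72
ee_pos: [0.6076, 0.1689, 0.083]
eef_rot: [0.31, 2.626, -0.076]
force: [9.7, -5.4, 4.2]
gripper_width: 0.019
grip_force: 59.0
```

```bash
python3 -c "
from h import *
st()"
```

```text
t12.72 tcp x550.9 n307.0 z83.0 | cell x-7.8 n307.0 z20.9 tilt28.6 yaw-13.5 | F x10.7 n-2.9 z4.2 w19.0 g59 T [-0.93 -1.58 -0.18]
```

Call:
send_rows(translation=[[-0.006,-0.002,0],[-0.0126,-0.001,0],[-0.0126,-0.001,0]], rot=[[0,0,0],[0,0,0],[0,0,0]], fingers=[0,0,0])

```text
time: 13.1
ee_pos: [0.6053, 0.1693, 0.0834]
eef_rot: [0.31, 2.625, -0.074]
force: [11.9, -4.0, 3.2]
gripper_width: 0.0192
grip_force: 58.9
```

```bash
python3 -c "
from h import *
st()"
```

```text
t13.10 tcp x548.5 n306.9 z83.4 | cell x-10.2 n306.8 z21.3 tilt28.7 yaw-13.5 | F x12.5 n-1.1 z3.2 w19.2 g59 T [-0.64 -1.84 -0.05]
```

Spring force is 12.5 N, so it is pressed in about 13 mm. Contact gives a holder offset of about +3.6 mm. I start rolling the button end down, in steps.

Call:
send_rows(translation=[[0.001,-0.0002,-0.0117],[0.002,-0.0005,-0.0235],[0.003,-0.0007,-0.0352],[0.003,-0.0007,-0.0352]], rot=[[0.0038,0.0157,0],[0.0076,0.0313,0],[0.01136,0.047,0],[0.01136,0.047,0]], fingers=[0,0,0,0])

```text
time: 13.6
ee_pos: [0.6081, 0.1694, 0.0752]
eef_rot: [0.328, 2.773, -0.05]
force: [10.5, -3.7, 5.7]
gripper_width: 0.0192
grip_force: 59.3
```

```bash
python3 -c "
from h import *
st()"
```

```text
t13.60 tcp x551.2 n307.6 z75.2 | cell x-5.3 n307.5 z14.6 tilt20.1 yaw-13.6 | F x11.1 n-1.2 z5.7 w19.2 g59 T [-0.5  -1.87  0.  ]
```

Call:
send_rows(translation=[[-0.006,-0.0003,0],[-0.0116,-0.0005,0],[-0.0116,-0.0005,0]], rot=[[0,0,0],[0,0,0],[0,0,0]], fingers=[0,0,0])

```text
time: 13.98
ee_pos: [0.6053, 0.17, 0.0755]
eef_rot: [0.327, 2.772, -0.048]
force: [12.6, -2.7, 4.2]
gripper_width: 0.0191
grip_force: 59.1
```

```bash
python3 -c "
from h import *
st()"
```

```text
t13.97 tcp x548.4 n307.5 z75.5 | cell x-8.2 n307.4 z14.9 tilt20.2 yaw-13.5 | F x12.9 n0.4 z4.2 w19.1 g59 T [-0.38 -2.25  0.07]
```

Call:
send_rows(translation=[[-0.0023,0.0006,-0.011],[-0.0047,0.0011,-0.022],[-0.007,0.0017,-0.0332],[-0.007,0.0017,-0.0332]], rot=[[0.0044,0.0184,0],[0.0089,0.0367,0],[0.0133,0.0551,0],[0.0133,0.0551,0]], fingers=[0,0,0,0])

```text
time: 14.48
ee_pos: [0.6048, 0.17, 0.0662]
eef_rot: [0.348, 2.948, -0.019]
force: [13.6, -1.3, 3.4]
gripper_width: 0.0193
grip_force: 59.3
```

```bash
python3 -c "
from h import *
st()"
```

```text
t14.47 tcp x547.9 n307.4 z66.2 | cell x-5.9 n307.3 z7.0 tilt10.0 yaw-13.5 | F x13.5 n1.9 z3.4 w19.3 g59 T [-0.27 -2.31 -0.02]
```

Call:
send_rows(translation=[[-0.003,0.0007,-0.0064],[-0.0058,0.0016,-0.0128],[-0.0058,0.0016,-0.0128]], rot=[[0.0033,0.0135,0],[0.0065,0.027,0],[0.0065,0.027,0]], fingers=[0,0,0])

```text
time: 14.85
ee_pos: [0.6032, 0.1704, 0.0623]
eef_rot: [0.357, 3.034, -0.004]
force: [12.9, -0.9, 3.3]
gripper_width: 0.0195
grip_force: 59.2
```

```bash
python3 -c "
from h import *
st()"
```

```text
t14.85 tcp x546.2 n307.4 z62.3 | cell x-6.2 n307.3 z3.5 tilt5.0 yaw-13.4 | F x12.7 n2.1 z3.3 w19.5 g59 T [-0.26 -2.49 -0.08]
```

Call:
send_rows(translation=[[-0.002,0.0006,-0.006],[-0.0043,0.0012,-0.012],[-0.0043,0.0012,-0.012]], rot=[[0.0033,0.0135,0],[0.0065,0.027,0],[0.0065,0.027,0]], fingers=[0,0,0])

```text
time: 15.22
ee_pos: [0.6016, 0.1705, 0.0583]
eef_rot: [-0.366, -3.119, -0.012]
force: [14.6, -1.2, 1.1]
gripper_width: 0.0193
grip_force: 59.2
```

Run:
```python
from h import *
st()
im=env.get_image("wrist")
im=cv2.convertScaleAbs(im[0:400,200:440],alpha=2)
im=cv2.resize(im,None,fx=1.5,fy=1.5,interpolation=cv2.INTER_CUBIC)
cv2.imwrite("pics/w6.png",im[:,:,::-1])
```

```text
t15.22 tcp x544.7 n307.2 z58.3 | cell x-6.2 n307.1 z-0.1 tilt-0.1 yaw-13.4 | F x14.5 n2.3 z1.1 w19.3 g59 T [-0.27 -2.7  -0.12]
```

View pics/w6.png

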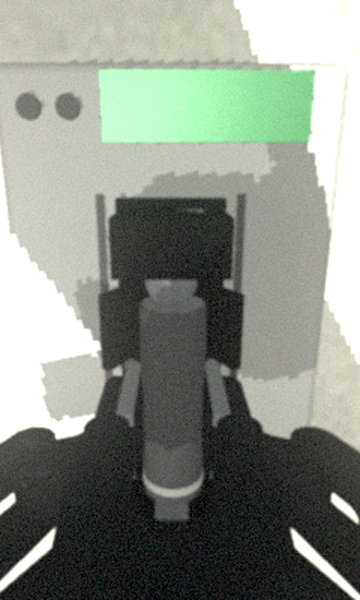

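The cell is level and down, with the spring at the end of its travel (14.5 N). I ease it forward to the end wall.

Call:
send_rows(translation=[[0.0078,-0.0019,0],[0.0156,-0.0038,0],[0.0233,-0.0056,0],[0.029,-0.007,0],[0.029,-0.007,0]], rot=[[0,0,0],[0,0,0],[0,0,0],[0,0,0],[0,0,0]], fingers=[0,0,0,0,0])

```text
time: 15.9
ee_pos: [0.603, 0.1702, 0.0578]
eef_rot: [-0.362, -3.11, -0.015]
force: [3.9, 2.5, 6.3]
gripper_width: 0.0189
grip_force: 59.6
```

```bash
python3 -c "
from h import *
st()"
```

```text
t15.90 tcp x546.1 n307.2 z57.8 | cell x-4.6 n307.0 z-0.5 tilt-0.6 yaw-13.3 | F x3.2 n3.4 z6.3 w18.9 g60 T [ 0.5  -0.67 -0.09]
```

The forward move is blocked after about 1.5 mm, with an upward force. The front end is catching the rear edge of the front saddle. I back off, raise slightly, then retry.

Call:
send_rows(translation=[[-0.012,0.0028,0.001],[-0.0233,0.0056,0.0032],[-0.0233,0.0056,0.0036]], rot=[[0,0,0],[-0.0007,-0.0027,0],[-0.0007,-0.0027,0]], fingers=[0,0,0])

```text
time: 16.27
ee_pos: [0.6016, 0.1705, 0.0589]
eef_rot: [0.364, 3.113, 0.01]
force: [12.3, -0.6, -2.1]
gripper_width: 0.0192
grip_force: 59.0
```

```bash
python3 -c "
from h import *
st()"
```

```text
t16.27 tcp x544.7 n307.2 z58.9 | cell x-6.4 n307.1 z0.5 tilt0.4 yaw-13.3 | F x12.1 n2.3 z-2.1 w19.2 g59 T [-0.12 -2.68 -0.14]
```

Call:
send_rows(translation=[[0.006,-0.0014,0.0008],[0.012,-0.0028,0.0008],[0.012,-0.0028,0.0008]], rot=[[0,0,0],[0,0,0],[0,0,0]], fingers=[0,0,0])

```text
time: 16.65
ee_pos: [0.604, 0.1699, 0.0587]
eef_rot: [0.364, 3.115, 0.011]
force: [11.5, -0.9, -1.1]
gripper_width: 0.0187
grip_force: 59.1
```

```bash
python3 -c "
from h import *
st()"
```

```text
t16.65 tcp x547.1 n307.1 z58.7 | cell x-3.9 n307.0 z0.3 tilt0.3 yaw-13.3 | F x11.4 n1.9 z-1.1 w18.7 g59 T [-0.11 -2.35 -0.11]
```

Call:
send_rows(translation=[[0.006,-0.0014,0],[0.012,-0.0028,0],[0.012,-0.0028,0]], rot=[[0,0,0],[0,0,0],[0,0,0]], fingers=[0,0,0])

```text
time: 17.02
ee_pos: [0.6061, 0.1694, 0.0586]
eef_rot: [0.364, 3.117, 0.011]
force: [10.8, 0.5, -0.3]
gripper_width: 0.0195
grip_force: 59.1
```

```bash
python3 -c "
from h import *
st()"
```

```text
t17.02 tcp x549.3 n307.2 z58.6 | cell x-1.7 n307.0 z0.1 tilt0.2 yaw-13.3 | F x10.4 n3.0 z-0.3 w19.5 g59 T [ 0.13 -1.98 -0.13]
```

Call:
send_rows(translation=[[0.0055,-0.0005,0],[0.011,-0.001,0],[0.0161,-0.0014,0],[0.0161,-0.0014,0]], rot=[[0,0,0],[0,0,0],[0,0,0],[0,0,0]], fingers=[0,0,0,0])

```text
time: 17.52
ee_pos: [0.6085, 0.1688, 0.0585]
eef_rot: [0.364, 3.12, 0.01]
force: [7.9, -0.3, 2.4]
gripper_width: 0.0189
grip_force: 59.2
```

```bash
python3 -c "
from h import *
st()"
```

```text
t17.52 tcp x551.7 n307.2 z58.5 | cell x0.8 n307.1 z0.1 tilt0.0 yaw-13.3 | F x7.8 n1.6 z2.4 w18.9 g59 T [ 0.05 -1.43 -0.06]
```

Call:
send_rows(translation=[[0.005,-0.0012,0],[0.01,-0.0024,0],[0.0148,-0.0035,0],[0.0148,-0.0035,0]], rot=[[0,0,0],[0,0,0],[0,0,0],[0,0,0]], fingers=[0,0,0,0])

```text
time: 18.02
ee_pos: [0.6102, 0.1681, 0.0584]
eef_rot: [-0.363, -3.118, -0.01]
force: [3.4, 2.7, 6.2]
gripper_width: 0.019
grip_force: 59.5
```

```bash
python3 -c "
from h import *
st()"
```

```text
t18.02 tcp x553.6 n306.9 z58.4 | cell x2.7 n306.8 z-0.0 tilt-0.2 yaw-13.3 | F x2.7 n3.5 z6.2 w19.0 g60 T [ 0.29 -0.86 -0.04]
```

Call:
send_rows(translation=[[0.003,-0.0007,0.003],[0.006,-0.0014,0.003],[0.006,-0.0014,0.003]], rot=[[0,0,0],[0,0,0],[0,0,0]], fingers=[0,0,0])

```text
time: 18.4
ee_pos: [0.6109, 0.1673, 0.0584]
eef_rot: [-0.363, -3.116, -0.008]
force: [4.5, 1.6, 6.0]
gripper_width: 0.0193
grip_force: 59.5
```

```bash
python3 -c "
from h import *
st()"
```

```text
t18.40 tcp x554.4 n306.2 z58.4 | cell x3.6 n306.1 z0.0 tilt-0.3 yaw-13.3 | F x4.0 n2.6 z6.0 w19.3 g59 T [ 0.43 -0.96 -0.04]
```

Call:
send_rows(translation=[[0.003,-0.0007,0.003],[0.006,-0.0014,0.004],[0.006,-0.0014,0.004]], rot=[[0,0,0],[0,0,0],[0,0,0]], fingers=[0,0,0])

```text
time: 18.77
ee_pos: [0.6108, 0.1669, 0.0585]
eef_rot: [-0.362, -3.113, -0.007]
force: [2.8, 4.6, 2.4]
gripper_width: 0.0189
grip_force: 59.3
```

```bash
python3 -c "
from h import *
st()"
```

```text
t18.77 tcp x554.5 n305.9 z58.5 | cell x3.7 n305.8 z0.1 tilt-0.5 yaw-13.3 | F x1.6 n5.1 z2.4 w18.9 g59 T [ 0.79 -0.7  -0.05]
```

The cell is against the end wall (x stalled, Fx fell). I relieve the sideways load and release.

Call:
send_rows(translation=[[0.0009,0.0039,0],[0.0009,0.0039,0],[0.0009,0.0039,0],[0.0009,0.0039,0],[0.0009,0.0039,0],[0.0009,0.0039,0],[0.0009,0.0039,0]], rot=[[0,0,0],[0,0,0],[0,0,0],[0,0,0],[0,0,0],[0,0,0],[0,0,0]], fingers=[0,0,0.3,0.45,0.6,0.6,0.6], grip_force=20)

```text
time: 19.65
ee_pos: [0.6113, 0.167, 0.0585]
eef_rot: [-0.363, -3.114, -0.005]
force: [-0.3, 0.6, 0.9]
gripper_width: 0.0514
grip_force: 0.0
```

Call:
send_rows(translation=[[0,0,0.04],[0,0,0.12],[0,0,0.25],[-0.05,0.01,0.4],[-0.05,0.01,0.4],[-0.05,0.01,0.4]], rot=[[0,0,0],[0,0,0],[0,0,0],[0,0,0],[0,0,0],[0,0,0]], fingers=[0.6,0.6,0.6,0.6,0.6,0.6])

```text
time: 20.4
ee_pos: [0.599, 0.1696, 0.1589]
eef_rot: [-0.363, -3.115, -0.005]
force: [-0.4, -0.0, -0.1]
gripper_width: 0.051
grip_force: 0.0
```

Run:
```python
from h import *
st()
C=cam("wrist");im=env.get_image("wrist")
for q in ["cell_center","cell_button","logger","seat"]:
    print(q,[(d["position"],round(d["p"],2),np.round([np.array(d["position"])[:2]@ax*1e3-547.5,np.array(d["position"])[:2]@nn*1e3],1)) for d in env.landmark_of("wrist",q)[:2]])
im=cv2.convertScaleAbs(im[0:400,200:440],alpha=2)
im=cv2.resize(im,None,fx=1.5,fy=1.5,interpolation=cv2.INTER_CUBIC)
cv2.imwrite("pics/w7.png",im[:,:,::-1])
```

```text
t20.40 tcp x542.3 n305.7 z158.9 | cell x-8.5 n305.7 z100.5 tilt-0.4 yaw-13.3 | F x-0.4 n-0.1 z-0.1 w51.0 g0 T [-0.05 -0.03  0.02]
cell_center [([0.61, 0.1704, 0.0733], 0.57, array([  5.3, 309.1]))]
cell_button [([0.6455, 0.1605, 0.0748], 0.96, array([ 42.2, 307.8]))]
logger [([0.585, 0.1722, 0.0004], 0.82, array([-19.4, 304.9]))]
seat [([0.6023, 0.1674, 0.073], 0.86, array([ -1.5, 304.3]))]
```

View pics/w7.png

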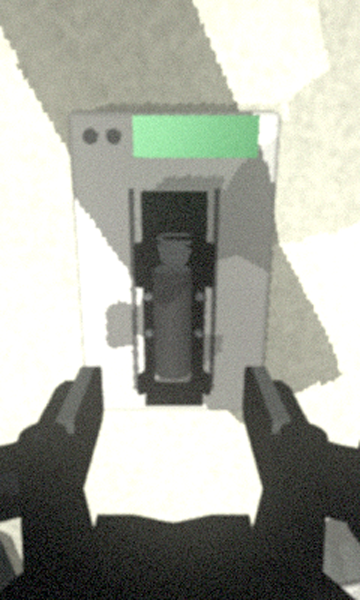

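The cell lies straight in the holder, its flat end on the ball (crop row 262) and its white band disappearing under the lip (row 380). The gripper is clear, so I hand in.

```bash
python3 -c "
from h import *
print(env.finish_job())"
```

```text
the job is handed in; nothing more can be done
None
```

The thick cell is in the holder: level, under the lip, eased against the end wall and released. That is by the last wrist picture and force readings; I handed the job in at about 20 s, but the hand-in reported no verdict. The highest force seen on the tool was about 15 N, and the arm was kept clear of the other objects.

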